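# Hang an earring frame on a drop-flap display peg

## Robot

A 7-joint arm with a two-finger parallel gripper is mounted at the origin on the work surface. World frame = base frame: x ahead of the robot, y to its left, z up, the work surface at z = 0. Lengths are in m, angles in rad, forces in N, time in s.
With the tool pointing down it reaches from about 0.425 to 1.025 m from the base axis. Payload 9.4 kg.
Tool frame: the origin (TCP) lies midway between the tips of the shut fingers; the grasp point (between the pads) lies manip.grasp_offset behind it (manip.grasp_offset is the distance from the TCP to the grasp point, in m); z points along the fingers, y is the line along which they close (so a half turn about z gives the same grasp; the last joint's range is limited). The gripper opens to 85 mm and grips with 20 to 120 N. Pads are 22 mm wide; open, the fingers measure 114 mm over their backs; the gripper's body (76 mm by 85 mm) begins 54 mm behind the grasp point. The pads swing forward as they close: fully open they stand 13 mm farther back than shut.
Start: joints at [1.062, 0.599, -0.003, 1.599, 0.002, 0.943, -0.08], TCP at [0.303, -0.658, 0.231] pointing down, gripper open.
Joint ranges: [-2.57, 2.57], [-0.35, 1.97], [-1.29, 1.29], [0.11, 2.56], [-1.05, 4.19], [0.11, 1.86], [-2.63, 2.63]. Speed limits (rad/s): [2.22, 2.22, 3.01, 3.01, 3.14, 3.14, 3.14].

## Interface

Orientations are given as a unit quaternion [x, y, z, w].
In Python, from plant import manip gives the robot as it stands.
- The arm moves only by the tool send_rows, never from a script. Its argument "targets" is a list of rows, each a list of 3 entries, a list of its own where there are three numbers: the shift along the tool's x, y, z in cm, then the turn, a rotation vector about the tool's x, y, z in degrees, then the closure, from 0 (fully open) to 1 (shut). In form: [[[x, y, z], [rx, ry, rz], hand], ...]. A call has exactly 8 rows; each row shifts and turns the commanded pose from where the row before left it, along the tool's axes as they then stand; what a row does not reach is not made up. A row lasts 1/10 s, in which the tool goes at most 50 mm and 8.59 degrees, less where a joint would pass 70% of its speed; a pose out of reach is approached as far as the arm can. A call is refused whole if a number of a shift passes 5 or a number of a turn 8.59, either way. A call with a gripper value outside its range is refused whole. The fingers move at their own pace and stop on an object; "newtons" is the grip in N (left out, the last holds). Time passes only in rows, so rows that do not move let the fingers close, or fill a call up. It gives the time, the measured TCP pose, the force, the opening and the grip force at its end, in the units of the state.
- manip.sense(): the state, without advancing time (a new reading comes with each control period).
- manip.camera(name): name is "scene" or "top" or "wrist"; returns the picture (400x640x3 uint8, red, green, blue); there is no depth.
- manip.get_calibration(name): a dict with "camera_matrix" (3x3 intrinsics, pixels), "camera_from_world" (4x4, takes a point from world to camera coordinates); the wrist camera has in their place "hand_eye" (4x4, takes a point from camera to tool coordinates, whose origin is the TCP and whose axes are the flange's). Camera axes: x right, y down, z forward; pixel columns grow to the right and rows downward; lengths in m; the calibration is good to about 2 mm. A picture is of the moment at which its call begins: read the wrist's pose just before it. get_calibration takes no time and is no camera call.
- manip.finish_job(): hands the job in; it is judged then, once.
Trained networks look in the newest picture that a camera, given by its name, has taken for a name from the list of things; names that differ only in an ending like _2 or _b are one class to them, and where a whole thing is asked for, a point or a joint stands for the part that bears it (a point fixed in the world has none). Each returns a list of dicts, best first, with "score" (0 to 1); they miss things now and then, are a little off and sometimes report something else, mostly with a low value. They report only what shows in the picture. A call takes as long as a camera call. They do not tell look-alikes from the thing itself.
- manip.masks_of(camera, label): "mask" (400x640 bool, what is visible of it).
- manip.spot_point(camera, label): "location" ([x, y, z] in m, in world coordinates, good to about 4 mm: a listed point, or the origin of a listed thing).
The state is a dict: "t": time; "qpos": joint angles; "joint_velocities": joint speeds; "tau": joint torques, N m; "position": TCP position; "ee_rot": TCP orientation; "wrist_force": force on the tool from outside, world axes, zero at the start; "ft_torque": the same for the moment, N m; "opening": finger opening in m; "grasp_force": force on a finger pad.
Only numpy, scipy, OpenCV 4.12 (cv2) and the standard library are available. Lean on these libraries where they do the work, as an engineer would, in place of code of your own. Each camera call takes 0.05 s, during which the arm holds its last target. There are 200 camera calls.

## Task

Take the brass earring frame out of the white rack and hang it by its eye on the stand's peg: push the eye gently in against the spring pusher until the red drop flap, lifted by the eye, falls shut behind it, then let the frame come back softly onto the flap and let go, leaving it hanging straight and still. Do not force anything against the stand, and leave the black frame, the ring board and the gift box where they are.

Things in the scene. Friction and masses are not known exactly. Their poses are not given: they have to be found in the camera images.
- brass_frame: Brass-coloured flat rigid earring frame to hang, with steel-coloured hoops, about 0.16 kg (varies), 90 mm wide (its y), 156 mm tall (its z), 5 mm thick; x is the plate's normal, front and back alike. Origin: the point in its eye, halfway through the plate, where the peg's axis lies when it hangs. The 8 mm thick foot bar's underside is 100 mm below the origin
- brass_eye (a point): Same point as the frame's origin: the eye, a house-shaped hole right through the plate. Its roof slopes 35 degrees either side of an apex 5 mm above this point, its sides are 11 mm either side, its straight lower rim is 14 mm below. The plate round it is 50 mm wide; the bar under the hole is 10 mm tall
- brass_tab (a point): Centre of the brass frame's grip tab, 33 mm above its eye point: a plain flat tab above the eye, 32 mm wide, 5 mm thick, reaching from 23 mm below to 23 mm above this point. Grip it from above, across its thickness
- black_frame: A black frame of the same shape and size as the brass one, with brass-coloured hoops, same origin and axes, standing in the other slot of the rack. Bystander: leave alone
- rack: White-painted wooden rack, fixed, 150 mm (its x) by 110 mm (its y), 34 mm tall. Two slots 10 mm wide and 24 mm deep run along its y at x = -45 and +45 mm; each holds a frame standing upright, its plate facing along the rack's x. Which frame is in which slot varies. Origin: centre of the underside
- stand: Display stand, fixed to the table: light wooden foot 120 x 120 x 16 mm, wooden post 50 mm wide, dark steel clamp at its head, nothing higher than 182 mm. Origin: centre of the foot's underside. A level round aluminium peg, 8 mm thick, sticks out of the clamp along the stand's -x. More than about 14 N against stand, peg, pusher or flap is too much
- peg_ref (a point): Point fixed to the stand, on the peg's axis: 95 mm along the stand's -x from its origin and 170 mm up. The peg's reach is clamped differently each time and not measured: the red flap's hinge lies within 25 mm of this point along x, and flap and pusher go with it. The peg's tip is 2 mm beyond the hinge. The eye goes on over the tip, along the stand's +x, plate square to the peg
- clamp (a point): Centre of the steel clamp on the peg's axis, 170 mm above the stand's origin. Between it and the flap rides the pusher, a black fork with pads 10 mm wide at y -17 and +17 mm, from 13 mm below to 1 mm above the axis. Its face rests 6 mm inward (+x) of the flap's hinge. A spring pushes it to -x: 1 N at first touch, 0.25 N more per mm, solid stop after 19.5 mm (6 N)
- flap (a joint): Angle of the red drop flap in the peg's tip: 0 = hanging down (shut); grows as its end swings inward (stand's +x) and up, to 1.35 rad at most; cannot swing outward. 6 mm wide, 4 mm thick, 20 mm long, 20 g. The eye's lower rim lifts it to 0.8-1.1 rad; it falls to 0 behind the plate when the plate's outer face is 15 to 20 mm inside the hinge (later if held high), before the solid stop
- ring_board: Wooden board 60 x 170 x 14 mm with four white ring cones 52 mm tall. Origin: centre of the underside. Bystander: leave alone
- gift_box: Small grey and blue gift box 63 x 63 x 34 mm. Origin: centre of the underside. Bystander: leave alone
There are look-alikes about, which are no part of the job. What is meant by the brass_frame is not orange or purple, and is the smaller of those in its own colour.

How it is judged:
By the outcome, as a careful person would: the job done as asked, in the order asked, and still so for the second after the job is handed in, with the robot touching nothing.
It also fails if it takes over 61 s, if anything falls off the work surface, if the arm or the gripper's body presses on something with over 40 N, if the wrist force passes 120 N, or if a joint passes its speed limit or range.

## Working session

There is one attempt and no reset: what is moved stays moved. The work goes in short steps, Python scripts to look and compute and a tool call to move; the robot and the scene stay as the last step left them, time stands still between calls to the robot, and variables do not carry over. Pictures are saved under pics/ and viewed, at most 10 in all, crops included, and the job is handed in when it is done.

Besides the shell and the picture viewer there is one more tool, called as a command line: name --argument value ..., lists and objects as JSON in quotes. send_rows: Moves the arm, as the interface text tells. Its arguments: {"type":"object","properties":{"targets":{"type":"array","items":{"type":"array"}},"newtons":{"type":"number"}},"required":["targets"]}

```bash
mkdir -p pics; cat > h.py <<'E'
from plant import manip
import numpy as np, cv2
from scipy.spatial.transform import Rotation as R
np.set_printoptions(precision=4,suppress=True)
def snap(cam,fn=None):
    im=manip.camera(cam)
    if fn: cv2.imwrite('pics/'+fn,cv2.cvtColor(im,cv2.COLOR_RGB2BGR))
    return im
def spots(cam,labels,k=4):
    for l in labels:
        for d in manip.spot_point(cam,l)[:k]: print(cam,l,round(d['score'],2),np.array(d['location']))
E
python3 - <<'E'
from h import *
s=manip.sense();print(s['t'],s['position'],s['ee_rot'],s['opening'],manip.grasp_offset)
a=snap('scene','s0.png');b=snap('top','t0.png')
for c in('scene','top'):
    spots(c,['brass_frame','brass_tab','black_frame','rack','stand','clamp'])
E
```

```text
0.0 [ 0.3032 -0.658   0.2304] [ 0.9768  0.2143 -0.0002 -0.0008] 0.08570859510729106 0.0187
scene brass_frame 0.91 [ 0.5704 -0.3907  0.1374]
scene brass_frame 0.77 [ 0.339  -0.2647  0.1434]
scene brass_frame 0.64 [ 0.4944 -0.251   0.1111]
scene brass_frame 0.5 [0.5454 0.168  0.0027]
scene brass_tab 0.93 [ 0.4946 -0.2505  0.1451]
scene brass_tab 0.74 [ 0.5699 -0.3902  0.181 ]
scene brass_tab 0.72 [ 0.6311 -0.2447  0.1315]
scene brass_tab 0.71 [ 0.3417 -0.2696  0.1883]
scene black_frame 0.73 [ 0.4899 -0.1637  0.1154]
scene rack 0.88 [ 0.496  -0.211   0.0029]
scene rack 0.22 [ 0.4894 -0.1658  0.1159]
scene stand 0.76 [ 0.5443  0.1709 -0.0005]
scene clamp 0.87 [0.544  0.1755 0.1694]
top brass_frame 0.88 [ 0.574  -0.3875  0.1395]
top brass_frame 0.87 [ 0.4918 -0.2503  0.1121]
top brass_frame 0.85 [ 0.3395 -0.2688  0.1447]
top brass_frame 0.72 [ 0.626  -0.2501  0.0983]
top brass_tab 0.95 [ 0.4912 -0.2505  0.1427]
top brass_tab 0.81 [ 0.3397 -0.2669  0.1915]
top brass_tab 0.75 [ 0.6307 -0.2508  0.1318]
top brass_tab 0.64 [ 0.5662 -0.3908  0.1794]
top black_frame 0.61 [ 0.4905 -0.1577  0.1039]
top rack 0.81 [ 0.495  -0.2041  0.0017]
top stand 0.74 [ 0.5438  0.1787 -0.0016]
top stand 0.41 [0.5734 0.0847 0.167 ]
top clamp 0.7 [0.5441 0.1779 0.175 ]
```

View pics/s0.png

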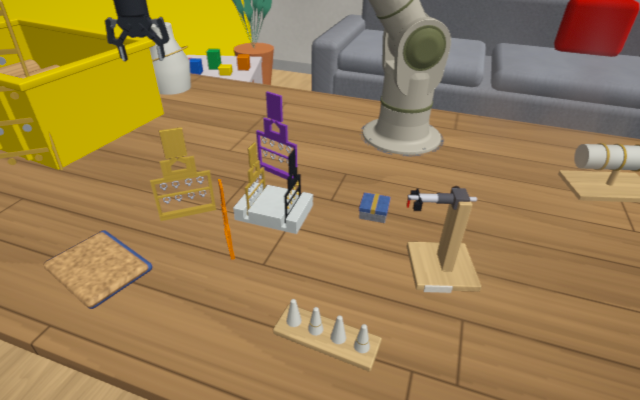

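View pics/t0.png

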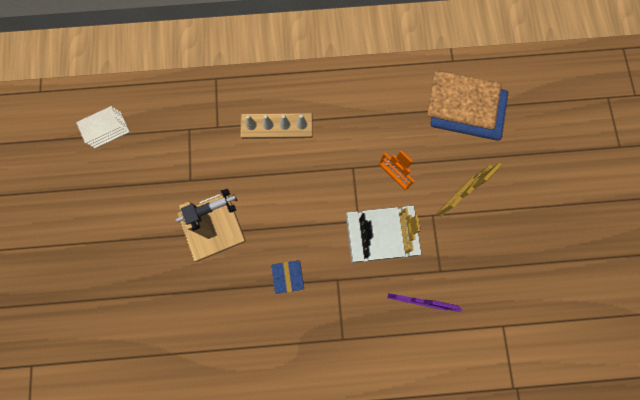

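The brass frame (top ~410,230; scene ~256,180) is in the rack's right slot, and the black one is at (366,235). The stand is at (210,225) with its peg pointing right and slightly up to the tip at ~(235,198), i.e. mostly world -y. The larger brass frame at (470,190) is the look-alike.

```bash
cat >> h.py <<'E'
def rays(cam,px,s=None):
    c=manip.get_calibration(cam);K=np.array(c['camera_matrix'])
    d=np.c_[np.atleast_2d(px),np.ones(len(np.atleast_2d(px)))]@np.linalg.inv(K).T
    if 'hand_eye' in c:
        T=np.eye(4);T[:3,:3]=R.from_quat(s['ee_rot']).as_matrix();T[:3,3]=s['position'];M=T@np.array(c['hand_eye'])
    else: M=np.linalg.inv(np.array(c['camera_from_world']))
    return M[:3,3],d@M[:3,:3].T
def plane(cam,px,z,s=None):
    o,d=rays(cam,px,s);return o+d*((z-o[2])/d[:,2])[:,None]
def project(cam,P,s=None):
    c=manip.get_calibration(cam);K=np.array(c['camera_matrix'])
    if 'hand_eye' in c:
        T=np.eye(4);T[:3,:3]=R.from_quat(s['ee_rot']).as_matrix();T[:3,3]=s['position'];M=np.linalg.inv(T@np.array(c['hand_eye']))
    else: M=np.array(c['camera_from_world'])
    p=(np.atleast_2d(P)@M[:3,:3].T+M[:3,3])@K.T;return p[:,:2]/p[:,2:]
def rect(cam,m,z,s=None):
    v,u=np.nonzero(m);P=plane(cam,np.c_[u,v],z,s)[:,:2]
    r=cv2.minAreaRect((P*1000).astype(np.float32));return r
E
python3 - <<'E'
from h import *
im=manip.camera('top');sc=manip.camera('scene')
for l,z in(('rack',.034),('stand',.016),('brass_tab',.155),('flap',.165),('clamp',.175)):
    for d in manip.masks_of('top',l)[:4]:
        v,u=np.nonzero(d['mask']);print(l,round(d['score'],2),len(u),u.mean().round(1),v.mean().round(1),rect('top',d['mask'],z))
# foot by colour
for d in manip.masks_of('scene','flap')[:2]:
    v,u=np.nonzero(d['mask']);print('scene flap',d['score'],len(u),u.mean(),v.mean(),u.min(),u.max(),v.min(),v.max())
for z,c in ((.016,[(179,208),(192,260),(244,240),(231,195)]),(.17,[(180,220),(235,195)])):
    print(z,plane('top',c,z))
a=cv2.resize(im[170:280,150:440],None,fx=2.7,fy=2.7,interpolation=cv2.INTER_CUBIC)
cv2.imwrite('pics/t1.png',cv2.cvtColor(a,cv2.COLOR_RGB2BGR))
E
```

```text
rack 0.6 2457 380.1 234.9 ((495.2012939453125, -207.31216430664062), (111.59671783447266, 151.80313110351562), 1.4261441230773926)
stand 0.61 3044 210.9 225.4 ((548.720703125, 171.47360229492188), (134.63197326660156, 140.6119842529297), 15.936285972595215)
brass_tab 0.95 781 470.1 186.6 ((558.8021240234375, -364.79791259765625), (28.14082145690918, 165.03953552246094), 31.137418746948242)
brass_tab 0.74 748 397.9 168.3 ((610.1730346679688, -235.94715881347656), (80.15319061279297, 52.574092864990234), 38.31374740600586)
brass_tab 0.67 516 408.6 229.8 ((481.4883117675781, -238.96066284179688), (32.72066879272461, 81.06246185302734), 83.01162719726562)
brass_tab 0.63 503 425.6 302.4 ((346.92681884765625, -249.4022216796875), (137.1265869140625, 14.416221618652344), 75.48089599609375)
flap 0.61 2659 380.5 234.7 ((480.43994140625, -186.03387451171875), (98.79704284667969, 132.42356872558594), 1.9973851442337036)
clamp 0.75 3140 211.0 224.9 ((524.4017944335938, 133.86483764648438), (114.91276550292969, 117.96160125732422), 17.855379104614258)
0.016 [[0.592  0.2443 0.016 ]
 [0.4724 0.2172 0.016 ]
 [0.5074 0.1005 0.016 ]
 [0.6127 0.1255 0.016 ]]
0.17 [[0.5354 0.1951 0.17  ]
 [0.5755 0.0893 0.17  ]]
```

View pics/t1.png

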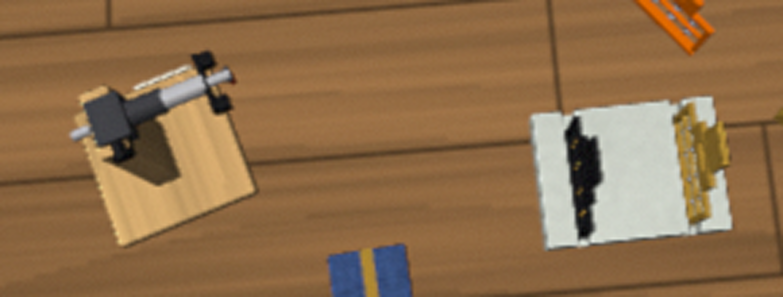

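send_rows --targets '[[[0,0,-4],[0,0,0],0],[[1,-0.8,-4],[0,0,0],0.2],[[3.3,-2.8,0],[0,0,0],0.2],[[3.3,-2.8,0],[0,0,0],0.2],[[3.3,-2.8,0],[0,0,0],0.2],[[3.3,-2.8,0],[0,0,0],0.2],[[3.3,-2.8,0],[0,0,0],0.2],[[3.3,-2.8,0],[0,0,0],0.2]]'

```text
t: 1.9
position: [0.4192, -0.4099, 0.3115]
ee_rot: [0.977, 0.214, 0.0, 0.0]
wrist_force: [-0.4, 0.3, 0.2]
opening: 0.0685
grasp_force: 0.0
```

```bash
cat >> h.py <<'E'
def goto(p,yaw):
    s=manip.sense();Rm=R.from_quat(s['ee_rot']);d=Rm.inv().apply(np.array(p)-s['position'])*100
    y=np.radians(yaw);T=R.from_matrix(np.c_[[np.cos(y),np.sin(y),0],[np.sin(y),-np.cos(y),0],[0,0,-1]])
    print('t',s['t'],'pos',s['position'],'shift cm',d,'rotvec',(Rm.inv()*T).as_rotvec(degrees=True),'F',s['wrist_force'],'op',s['opening'],s['grasp_force'])
E
python3 -c "
from h import *
goto([.4925,-.2505,.30],1.4)"
```

```text
t 1.9 pos [ 0.4192 -0.4099  0.3115] shift cm [ 13.3322 -11.4114   1.1472] rotvec [ 0.023  -0.0149 23.3367] F [-0.4374  0.2852  0.1943] op 0.06850843354500512 0.0
```

send_rows --targets '[[[3.3,-2.85,0],[0,0,0],0.2],[[3.3,-2.85,0],[0,0,0],0.2],[[3.3,-2.85,0],[0,0,0],0.2],[[3.4,-2.85,0],[0,0,0],0.2],[[0,0,0.5],[0,0,7.8],0.2],[[0,0,0.5],[0,0,7.8],0.2],[[0,0,0],[0,0,7.7],0.2],[[0,0,0],[0,0,0],0.2]]'

```text
t: 2.7
position: [0.4918, -0.2521, 0.3013]
ee_rot: [1.0, 0.012, -0.0, 0.0]
wrist_force: [-0.1, 0.2, -0.0]
opening: 0.0683
grasp_force: 0.0
```

```bash
python3 - <<'E'
from h import *
s=manip.sense();im=snap('wrist','w0.png')
spots('wrist',['brass_tab','brass_frame','rack'],3)
for d in manip.masks_of('wrist','brass_frame')[:2]+manip.masks_of('wrist','brass_tab')[:2]:
    v,u=np.nonzero(d['mask']);print(d['score'],len(u),u.min(),u.max(),v.min(),v.max(),rect('wrist',d['mask'],.166,s))
goto([.4925,-.2505,.30],1.4)
E
```

```text
wrist brass_tab 0.96 [ 0.572  -0.3903  0.1794]
wrist brass_tab 0.85 [ 0.3406 -0.271   0.1918]
wrist brass_tab 0.76 [ 0.4954 -0.2467  0.1431]
wrist brass_frame 0.93 [ 0.572  -0.3909  0.1361]
wrist brass_frame 0.88 [ 0.4956 -0.2553  0.111 ]
wrist brass_frame 0.88 [ 0.3425 -0.267   0.1359]
wrist rack 0.97 [ 0.4904 -0.2072  0.0032]
0.87 1485 296 347 1 79 ((615.0714111328125, -249.6376190185547), (67.4571762084961, 17.705106735229492), 37.287498474121094)
0.81 6070 386 547 58 140 ((571.5824584960938, -370.5753173828125), (52.34575271606445, 137.8372802734375), 11.919225692749023)
0.74 5617 282 380 236 353 ((375.8443298339844, -264.9372863769531), (147.715576171875, 90.71694946289062), 17.30335235595703)
0.66 1540 296 347 0 80 ((614.8875122070312, -249.6771240234375), (68.8587646484375, 18.334415435791016), 36.27139663696289)
t 3.0 pos [ 0.4917 -0.2526  0.3014] shift cm [ 0.0835 -0.2038  0.1376] rotvec [ 0.0038 -0.0132  0.1269] F [ 0.753  -0.8842  0.8151] op 0.06850884641338202 0.0
```

View pics/w0.png

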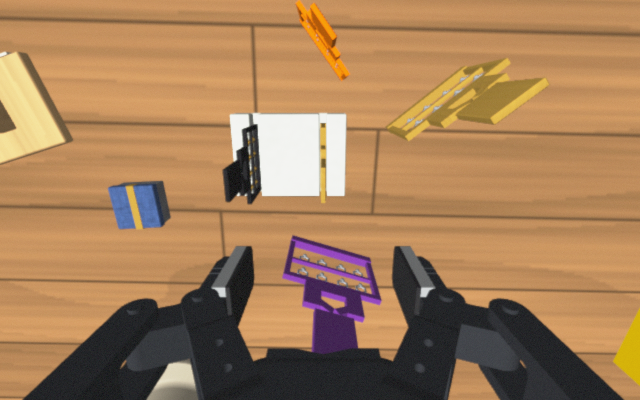

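The brass frame shows edge-on at u≈320–326, v≈123–203, with the black one at u≈225–260. I'll fit the brass pixels to get its exact y and yaw.

```bash
python3 - <<'E'
from h import *
s=manip.sense();im=cv2.cvtColor(cv2.imread('pics/w0.png'),cv2.COLOR_BGR2HSV)
m=np.zeros(im.shape[:2],bool);sub=im[110:212,312:335];m[110:212,312:335]=(sub[...,1]>110)&(sub[...,0]<35)
for v in range(112,212,6):
    u=np.nonzero(m[v])[0];print(v,(u.min(),u.max(),len(u)) if len(u) else None)
print(project('wrist',[[.4925+a,-.2505,z] for a in(-.016,.016) for z in(.166,.12)]+[[.4925+a,-.2505,.02] for a in(-.045,.045)],s))
print(plane('wrist',[[323,125],[323,200]],.166,s),plane('wrist',[[323,125],[323,200]],.02,s))
E
```

```text
112 (np.int64(312), np.int64(334), 9)
118 None
124 (np.int64(321), np.int64(325), 5)
130 (np.int64(320), np.int64(325), 6)
136 (np.int64(320), np.int64(325), 6)
142 (np.int64(320), np.int64(325), 6)
148 (np.int64(321), np.int64(325), 5)
154 (np.int64(321), np.int64(325), 5)
160 (np.int64(321), np.int64(325), 5)
166 (np.int64(321), np.int64(324), 4)
172 (np.int64(321), np.int64(325), 5)
178 (np.int64(321), np.int64(325), 5)
184 (np.int64(321), np.int64(325), 5)
190 (np.int64(321), np.int64(325), 5)
196 (np.int64(319), np.int64(326), 8)
202 (np.int64(312), np.int64(334), 23)
208 (np.int64(312), np.int64(334), 23)
[[321.1334 201.0457]
 [321.3525 187.7781]
 [321.9891 167.7603]
 [322.0996 158.5765]
 [321.1664 188.2631]
 [322.8147 123.3988]]
[[ 0.5467 -0.2504  0.166 ]
 [ 0.4776 -0.2522  0.166 ]] [[ 0.5354 -0.2508  0.02  ]
 [ 0.43   -0.2536  0.02  ]]
```

send_rows --targets '[[[0.18,-0.05,3],[0,0,0],0.2],[[0,0,4],[0,0,0],0.2],[[0,0,4],[0,0,0],0.2],[[0,0,3],[0,0,0],0.2],[[0,0,1.5],[0,0,0],0.3],[[0,0,1.4],[0,0,0],0.5],[[0,0,0],[0,0,0],0.6],[[0,0,0],[0,0,0],0.7]]' --newtons 40

```text
t: 3.8
position: [0.4936, -0.252, 0.1324]
ee_rot: [1.0, 0.013, -0.0, -0.0]
wrist_force: [-0.0, -0.5, 0.3]
opening: 0.0258
grasp_force: 0.0
```

send_rows --targets '[[[0,0,0],[0,0,0],0.8],[[0,0,0],[0,0,0],0.85],[[0,0,0],[0,0,0],0.9],[[0,0,0],[0,0,0],1],[[0,0,0],[0,0,0],1],[[0,0,0],[0,0,0],1],[[0,0,0],[0,0,0],1],[[0,0,0],[0,0,0],1]]'

```text
t: 4.6
position: [0.4939, -0.252, 0.1329]
ee_rot: [1.0, 0.013, 0.001, 0.0]
wrist_force: [-0.3, 0.3, 6.3]
opening: 0.0043
grasp_force: 40.1
```

send_rows --targets '[[[0,0,-0.5],[0,0,0],1],[[0,0,-1],[0,0,0],1],[[0,0,-1.5],[0,0,0],1],[[0,0,-3],[0,0,0],1],[[0,0,-4],[0,0,0],1],[[0,0,-4],[0,0,0],1],[[0,0,-3.5],[0,0,0],1],[[0,0,-1.5],[0,0,0],1]]' --newtons 60

```text
t: 5.4
position: [0.4942, -0.2522, 0.3265]
ee_rot: [1.0, 0.012, 0.002, 0.001]
wrist_force: [0.6, 0.4, -1.6]
opening: 0.0041
grasp_force: 59.4
```

```bash
python3 - <<'E'
from h import *
s=manip.sense();im=snap('wrist','w1.png');snap('scene','s1.png');snap('top')
spots('wrist',['clamp','stand','brass_tab','brass_eye'],3)
spots('scene',['clamp','brass_eye','brass_tab'],4);spots('top',['clamp','brass_eye'],3)
goto([.6,.0,.32],18)
a=cv2.imread('pics/s1.png')[60:310,220:520];cv2.imwrite('pics/s1c.png',cv2.resize(a,None,fx=2.3,fy=2.3,interpolation=2))
E
```

```text
wrist stand 0.56 [0.5441 0.1778 0.0007]
wrist stand 0.55 [0.4157 0.0115 0.004 ]
wrist brass_tab 0.84 [ 0.4989 -0.2477  0.3353]
wrist brass_tab 0.84 [ 0.5694 -0.3899  0.184 ]
wrist brass_tab 0.83 [ 0.6287 -0.2463  0.1322]
wrist brass_eye 0.76 [ 0.63   -0.2414  0.0972]
wrist brass_eye 0.75 [ 0.5735 -0.3884  0.1301]
wrist brass_eye 0.61 [ 0.4935 -0.2528  0.3014]
scene clamp 0.75 [0.5408 0.1765 0.1694]
scene clamp 0.7 [0.5727 0.0863 0.1702]
scene brass_eye 0.89 [ 0.4941 -0.2507  0.3034]
scene brass_eye 0.84 [ 0.5663 -0.3957  0.1387]
scene brass_eye 0.58 [ 0.4944 -0.2528  0.3378]
scene brass_eye 0.55 [ 0.3418 -0.2667  0.1416]
scene brass_tab 0.71 [ 0.5725 -0.3888  0.1816]
scene brass_tab 0.61 [ 0.4929 -0.2509  0.3367]
scene brass_tab 0.6 [ 0.629  -0.2476  0.13  ]
scene brass_tab 0.59 [ 0.342  -0.2669  0.1874]
top clamp 0.85 [0.5419 0.1805 0.1706]
top brass_eye 0.75 [ 0.6286 -0.2464  0.099 ]
top brass_eye 0.59 [ 0.4927 -0.2487  0.3029]
top brass_eye 0.56 [ 0.3434 -0.2635  0.1438]
t 6.0 pos [ 0.4934 -0.2518  0.3216] shift cm [ 11.2933 -24.9002   0.1627] rotvec [ -0.0309   0.0567 -16.5562] F [-0.1529  0.1786 -1.635 ] op 0.004125715532961259 59.427621960639954
```

View pics/s1c.png

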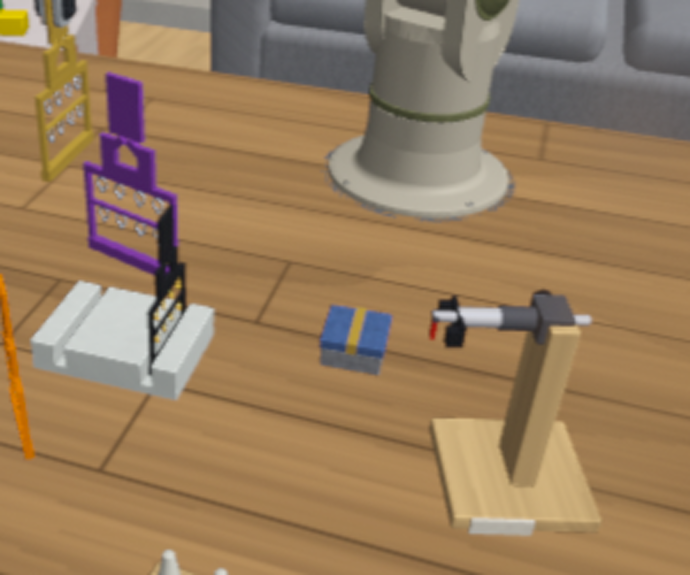

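Black frame is undisturbed in the rack and the brass frame is lifted. The red flap at ~(433,327) and the peg are clear. Moving to a standby point in front of the tip.

send_rows --targets '[[[0.7,-1.8,0],[0,0,0],1],[[1.4,-3.5,0],[0,0,0],1],[[1.6,-4.2,0],[0,0,0],1],[[1.7,-4.4,0],[0,0,0],1],[[1.7,-4.4,0],[0,0,0],1],[[1.7,-4.4,0],[0,0,0],1],[[1.4,-3.5,0],[0,0,0],1],[[0.7,-1.8,0],[0,0,0],1]]'

```text
t: 6.8
position: [0.5962, 0.0353, 0.3219]
ee_rot: [1.0, 0.015, -0.0, -0.001]
wrist_force: [-0.4, -1.4, -2.0]
opening: 0.004
grasp_force: 59.3
```

send_rows --targets '[[[0,0,0],[0,0,-4],1],[[0,0,0.5],[0,0,-5],1],[[0,0,2],[0,0,-5.5],1],[[0,0,3],[0,0,-4],1],[[0,0,3],[0,0,0],1],[[0,0,2],[0,0,0],1],[[0,0,1],[0,0,0],1],[[0,0,0],[0,0,0],1]]'

```text
t: 7.6
position: [0.5949, 0.0307, 0.206]
ee_rot: [0.985, 0.173, -0.001, -0.0]
wrist_force: [0.8, -0.4, -1.5]
opening: 0.004
grasp_force: 59.3
```

```bash
python3 - <<'E'
from h import *
s=manip.sense();im=snap('wrist','w2.png');snap('scene','s2.png');snap('top','t2.png')
spots('wrist',['clamp','stand','brass_tab','brass_eye','flap'],2)
spots('scene',['clamp','brass_eye','brass_tab'],2);spots('top',['clamp','brass_eye'],2)
goto([.596,.031,.1956],20)
sz=(385,300)
A=cv2.resize(cv2.imread('pics/w2.png'),(800,500))
cv2.imwrite('pics/w2v.png',A)
E
```

```text
wrist clamp 0.8 [0.5432 0.1752 0.1649]
wrist stand 0.63 [ 0.5436  0.1821 -0.0025]
wrist brass_tab 0.84 [0.6    0.0358 0.2156]
wrist brass_eye 0.92 [ 0.6282 -0.2487  0.0988]
wrist brass_eye 0.8 [0.594  0.0305 0.1803]Traceback (most recent call last):
  File "<stdin>", line 3, in <module>
  File "h.py", line 11, in spots
    for d in manip.spot_point(cam,l)[:k]: print(cam,l,round(d['score'],2),np.array(d['location']))
             ~~~~~~~~~~~~~~~~^^^^^^^
ValueError: it knows: black_frame, brass_eye, brass_frame, brass_tab, clamp, gift_box, peg_ref, rack, ring_board, stand
```

```bash
python3 - <<'E'
from h import *
spots('wrist',['peg_ref'],2)
spots('scene',['clamp','brass_eye','brass_tab','peg_ref'],2);spots('top',['clamp','brass_eye','peg_ref'],2)
goto([.596,.031,.1956],20)
a=cv2.imread('pics/w2.png')[30:330,60:460];cv2.imwrite('pics/w2v.png',cv2.resize(a,(800,600),interpolation=2))
E
```

```text
wrist peg_ref 0.68 [0.5721 0.0831 0.1723]
scene clamp 0.81 [0.5427 0.178  0.1699]
scene brass_eye 0.92 [ 0.5669 -0.3902  0.1388]
scene brass_eye 0.85 [0.5939 0.0315 0.1841]
scene brass_tab 0.96 [0.5964 0.0319 0.2159]
scene brass_tab 0.84 [ 0.5705 -0.3884  0.1795]
scene peg_ref 0.87 [0.5755 0.0856 0.1733]
top brass_eye 0.73 [ 0.3463 -0.2646  0.1424]
top brass_eye 0.71 [ 0.5724 -0.3872  0.139 ]
t 8.35 pos [0.5954 0.0308 0.2073] shift cm [0.0605 0.0044 1.1677] rotvec [-0.0005  0.0022 -0.0601] F [ 1.0434 -0.8299 -1.7955] op 0.004294446170485926 59.264565110206604
```

View pics/w2v.png

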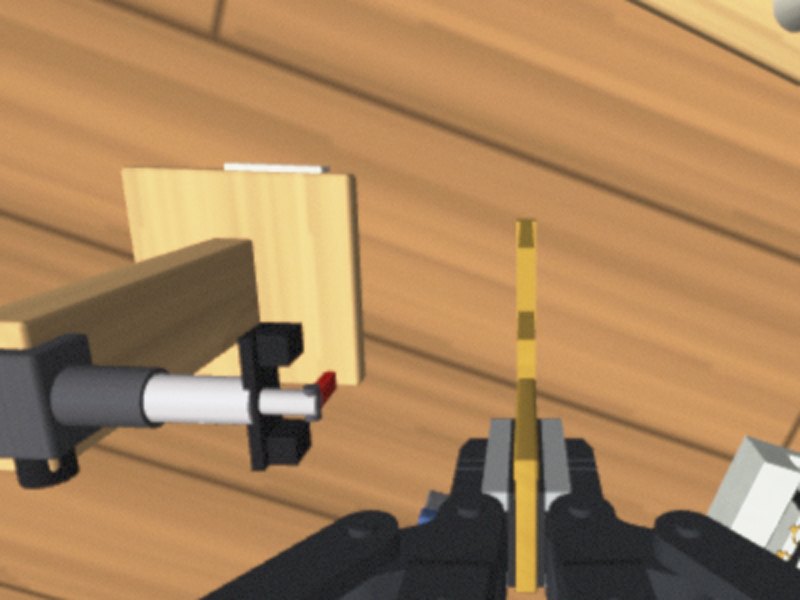

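The peg lies across the picture at crop (60..318, ~398–403). The tip and red flap are at (318,400), the fork pads at (285,343)/(285,443), and the frame is edge-on at u≈527.

```bash
python3 - <<'E'
from h import *
s=manip.sense();f=lambda x,y:[60+x/2,30+y/2]
im=cv2.imread('pics/w2.png').astype(int)
g=im.sum(2)
for u in (135,145,155,165,175,180,195,200,205,210,215):
    c=im[215:250,u];b=np.nonzero((c.min(1)>95)&(np.ptp(c,axis=1)<35))[0]
    if len(b): print(u,b.min()+215,b.max()+215,plane('wrist',[[u,(b.min()+b.max())/2+215]],.170,s)[0])
print('tip',plane('wrist',[f(318,403),f(312,403)],.17,s),'foot edge',plane('wrist',[f(352,175),f(362,383),f(124,168)],.016,s))
print('clamp',plane('wrist',[f(45,400)],.17,s))
st=np.array([.543,.177])
for y in(18,19,20):
    u=np.array([np.sin(np.radians(y)),-np.cos(np.radians(y))]);print(y,st+.095*u)
print('wrist-projected eye at nets',project('wrist',[[.5954,.0308,.2073-.0226],[.5954,.0308,.2073-.0226+.056]],s),
 'frame foot end',plane('wrist',[f(527,222)],.09,s))
E
```

```text
135 219 240 [0.5536 0.1421 0.17  ]
145 217 240 [0.5564 0.1363 0.17  ]
155 217 240 [0.5586 0.1304 0.17  ]
165 218 241 [0.56   0.1244 0.17  ]
175 219 241 [0.5619 0.1184 0.17  ]
180 218 241 [0.5633 0.1155 0.17  ]
195 225 236 [0.5658 0.1065 0.17  ]
200 224 236 [0.5672 0.1036 0.17  ]
205 225 236 [0.5679 0.1006 0.17  ]
210 225 236 [0.569  0.0976 0.17  ]
215 227 238 [0.5688 0.0943 0.17  ]
tip [[0.5703 0.0921 0.17  ]
 [0.5696 0.0939 0.17  ]] foot edge [[0.6193 0.1369 0.016 ]
 [0.5081 0.1008 0.016 ]
 [0.5823 0.2495 0.016 ]]
clamp [[0.542  0.1731 0.17  ]]
18 [0.5724 0.0866]
19 [0.5739 0.0872]
20 [0.5755 0.0877]
wrist-projected eye at nets [[324.1808 237.4559]
 [324.723  295.6114]] frame foot end [[0.6364 0.0459 0.09  ]]
```

send_rows --targets '[[[-0.2,0,0.5],[0,0,1.5],1],[[-0.15,0,0.6],[0,0,0],1],[[0,-0.5,0],[0,0,0],1],[[0,-1,0],[0,0,0],1],[[0,-1.2,0],[0,0,0],1],[[0,-1,0],[0,0,0],1],[[0,-0.8,0],[0,0,0],1],[[0,0,0],[0,0,0],1]]'

```text
t: 9.15
position: [0.5775, 0.0743, 0.1964]
ee_rot: [0.987, 0.161, 0.0, -0.0]
wrist_force: [-0.4, 0.8, -0.7]
opening: 0.0041
grasp_force: 59.3
```

```bash
python3 - <<'E'
from h import *
s=manip.sense();snap('wrist','w3.png');snap('scene','s3.png')
goto([.5702,.093,.1956],18.5)
a=cv2.imread('pics/w3.png')[180:300,200:360];b=cv2.imread('pics/s3.png')[140:280,370:490]
cv2.imwrite('pics/c3.png',np.hstack([cv2.resize(a,(440,330),interpolation=2),cv2.resize(b,(283,330),interpolation=2)]))
spots('scene',['brass_eye','brass_tab'],1);spots('wrist',['brass_eye'],1)
E
```

```text
t 9.25 pos [0.5779 0.0725 0.1964] shift cm [-0.0852 -2.1895  0.0768] rotvec [ 0.017  -0.0075 -0.0265] F [ 0.1204 -0.1069 -1.5607] op 0.004273692132872159 59.314168095588684
scene brass_eye 0.96 [ 0.3391 -0.2673  0.1417]
scene brass_tab 0.96 [ 0.5711 -0.3867  0.1854]
wrist brass_eye 0.56 [0.5769 0.0715 0.1726]
```

View pics/c3.png

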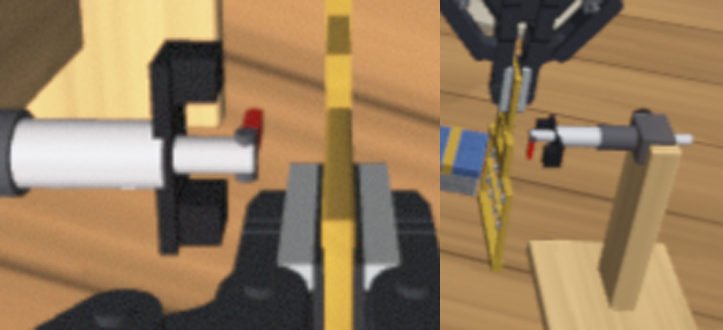

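```bash
python3 - <<'E'
from h import *
s=manip.sense();y=np.radians(18.5)
ax=np.array([np.cos(y),np.sin(y),0]);out=np.array([np.sin(y),-np.cos(y),0]);up=np.array([0,0,1.])
eye=s['position']+np.array([0,0,-.0226])-.0005*ax
print(plane('wrist',[[200+x/2.75,180+155/2.75] for x in(30,150,180,250)],.17,s))
hole=[(0,.005),(.011,-.0027),(.011,-.014),(-.011,-.014),(-.011,-.0027)]
tab=[(-.016,.056),(.016,.056),(.016,.03),(-.016,.03)];foot=[(-.045,-.1),(.045,-.1),(.045,-.092),(-.045,-.092)]
O=[]
for cam,fn,(u0,v0,w,h),off in(('wrist','w3.png',(220,100,160,200),.0025),('scene','s3.png',(385,165,90,110),.0)):
    k=600/h if h<150 else 3
    im=cv2.imread('pics/'+fn)[v0:v0+h,u0:u0+w];im=cv2.resize(im,(int(w*k),int(h*k)),interpolation=2)
    for poly,c in((hole,(255,0,255)),(tab,(255,255,0)),(foot,(0,255,0))):
        P=[eye+a*ax+b*up+off*out for a,b in poly]
        q=(project(cam,P,s)-[u0,v0])*k
        cv2.polylines(im,[q.astype(int)],True,c,1)
    t=np.array([.5702,.093,.17]);q=((project(cam,[t,t+.06*out],s)-[u0,v0])*k).astype(int);cv2.line(im,tuple(map(int,q[0])),tuple(map(int,q[1])),(0,0,255),1)
    O.append(cv2.resize(im,(int(im.shape[1]*560/im.shape[0]),560)))
I=np.hstack(O);I=I[:, :800];print(I.shape);cv2.imwrite('pics/o3.png',I)
E
```

```text
[[0.5559 0.1353 0.17  ]
 [0.5641 0.1107 0.17  ]
 [0.5661 0.1045 0.17  ]
 [0.5709 0.0902 0.17  ]]
(560, 800, 3)
```

View pics/o3.png

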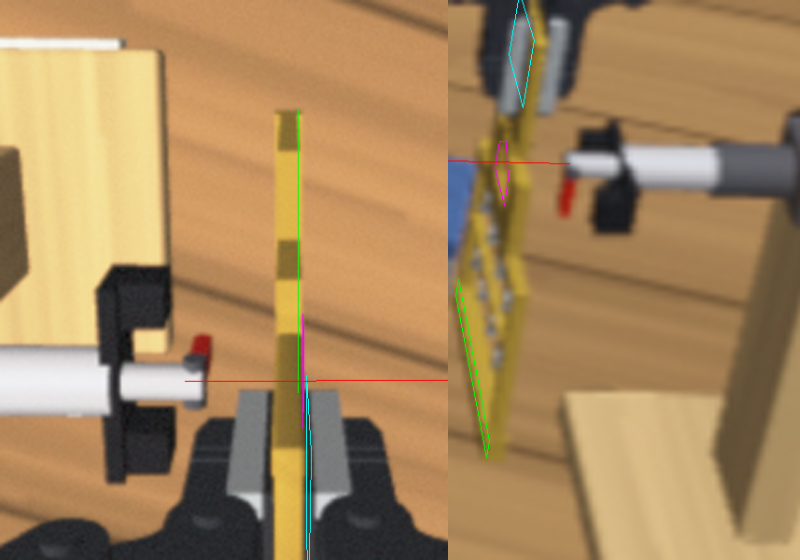

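Overlay agrees with the frame in both views and the peg axis falls inside the eye. Starting the insertion gently.

send_rows --targets '[[[-0.05,-0.2,0],[0,0,0],1],[[0,-0.3,0],[0,0,0],1],[[0,-0.3,0],[0,0,0],1],[[0,-0.3,0],[0,0,0],1],[[0,-0.3,0],[0,0,0],1],[[0,-0.3,0],[0,0,0],1],[[0,-0.2,0],[0,0,0],1],[[0,-0.1,0],[0,0,0],1]]'

```text
t: 10.2
position: [0.571, 0.0915, 0.1962]
ee_rot: [0.987, 0.16, -0.0, -0.0]
wrist_force: [0.4, 0.3, -1.2]
opening: 0.0048
grasp_force: 59.3
```

send_rows --targets '[[[0,-0.1,0],[0,0,0],1],[[0,-0.2,0],[0,0,0],1],[[0,-0.2,0],[0,0,0],1],[[0,-0.2,0],[0,0,0],1],[[0,-0.1,0],[0,0,0],1],[[0,0,0],[0,0,0],1],[[0,0,0],[0,0,0],1],[[0,0,0],[0,0,0],1]]'

```text
t: 11.0
position: [0.5686, 0.0985, 0.1963]
ee_rot: [0.987, 0.16, -0.0, 0.0]
wrist_force: [1.1, -1.6, -2.1]
opening: 0.004
grasp_force: 59.3
```

```bash
cat >> h.py <<'E'
def st(eyeoff=.0226):
    s=manip.sense();y=np.radians(18.5);o=np.array([np.sin(y),-np.cos(y),0]);a=np.array([np.cos(y),np.sin(y),0])
    d=s['position']-np.array([.5706,.0915,.17])
    print('t',s['t'],'outer mm',d@o*1e3,'lat',d@a*1e3,'eye up',(d[2]-eyeoff)*1e3,'F out',s['wrist_force']@o,'lat',s['wrist_force']@a,'z',s['wrist_force'][2],'M',s['ft_torque'],s['opening'])
E
python3 - <<'E'
from h import *
st();im=snap('wrist','w4.png')
snap('scene','s4.png');st()
b=cv2.imread('pics/s4.png')[160:270,390:490];a=cv2.imread('pics/w4.png')[100:300,180:380]
cv2.imwrite('pics/c4.png',np.hstack([cv2.resize(a,(400,400),interpolation=2),cv2.resize(b,(364,400),interpolation=2)]))
E
```

```text
t 11.0 outer mm -7.31141173950958 lat 0.35908369351033315 eye up 3.6520909936211092 F out 1.9010214640106124 lat 0.5023273485538189 z -2.0758736284748873 M [-0.393  -0.1488  0.0128] 0.004000234149555234
t 11.1 outer mm -7.373197023320762 lat 0.41702728621629453 eye up 3.6644466727341722 F out 1.0073965845810182 lat 0.7792619897389933 z -1.9258466694621794 M [-0.3955 -0.1342 -0.0361] 0.004031389536339952
```

View pics/c4.png

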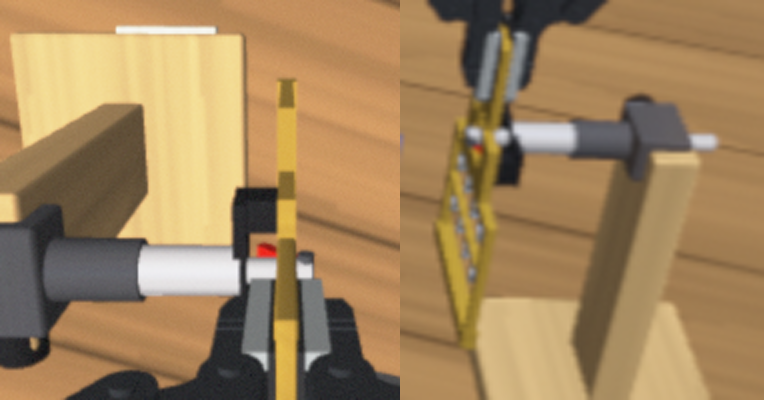

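Picture shows the peg tip through the eye at wrist crop (305,265), the red flap lifted behind the plate, and the pusher touching. Pushing on.

send_rows --targets '[[[0,-0.1,0.1],[0,0,0],1],[[0,-0.2,0],[0,0,0],1],[[0,-0.2,0],[0,0,0],1],[[0,-0.2,0],[0,0,0],1],[[0,-0.2,0],[0,0,0],1],[[0,-0.2,0],[0,0,0],1],[[0,-0.1,0],[0,0,0],1],[[0,0,0],[0,0,0],1]]'

```text
t: 11.9
position: [0.5649, 0.1101, 0.1953]
ee_rot: [0.987, 0.16, 0.0, 0.0]
wrist_force: [2.8, -4.6, -3.5]
opening: 0.0044
grasp_force: 59.1
```

```bash
cat > red.py <<'E'
from h import *
import sys
st();im=snap('wrist',sys.argv[1]+'w.png');sc=snap('scene',sys.argv[1]+'s.png')
for n,i,(v0,v1,u0,u1) in(('wrist',im,(150,330,200,420)),('scene',sc,(180,230,395,440))):
    h=cv2.cvtColor(i,cv2.COLOR_RGB2HSV)[v0:v1,u0:u1]
    m=((h[...,0]<6)|(h[...,0]>174))&(h[...,1]>170)&(h[...,2]>60)
    v,u=np.nonzero(m);print(n,len(u),(u.min()+u0,u.max()+u0,v.min()+v0,v.max()+v0) if len(u) else '')
st()
E
python3 red.py a
```

```text
t 11.9 outer mm -19.463765180910563 lat 0.47901290781923894 eye up 2.661913688743921 F out 5.248244544095922 lat 1.1454614401902974 z -3.45974323984168 M [-1.0062 -0.7375 -0.0566] 0.004351347725283537
wrist 44 (np.int64(328), np.int64(342), np.int64(224), np.int64(228))
scene 14 (np.int64(411), np.int64(417), np.int64(200), np.int64(203))
t 12.0 outer mm -19.364387403437714 lat 0.4566402118318373 eye up 2.650780065771557 F out 4.881018041042024 lat 2.090371898802992 z -2.3578582023072165 M [-0.989  -0.6655 -0.1423] 0.004194923826783463
```

send_rows --targets '[[[0,-0.1,0],[0,0,0],1],[[0,0,0],[0,0,0],1],[[0,-0.1,0],[0,0,0],1],[[0,0,0],[0,0,0],1],[[0,0,0],[0,0,0],1],[[0,0,0],[0,0,0],1],[[0,0,0],[0,0,0],1],[[0,0,0],[0,0,0],1]]'

```text
t: 12.8
position: [0.5643, 0.1118, 0.1953]
ee_rot: [0.987, 0.16, 0.0, 0.0]
wrist_force: [3.4, -4.3, -2.8]
opening: 0.0046
grasp_force: 59.1
```

```bash
python3 red.py b
```

```text
t 12.8 outer mm -21.267312084373575 lat 0.48814874045550094 eye up 2.6799692939944544 F out 5.171395052443783 lat 1.8831884761181588 z -2.8335512570816643 M [-1.1062 -0.7736 -0.0765] 0.0045881359339882055
wrist 43 (np.int64(351), np.int64(357), np.int64(219), np.int64(228))
scene 14 (np.int64(407), np.int64(409), np.int64(200), np.int64(206))
t 12.9 outer mm -21.24273626644419 lat 0.45406141824309565 eye up 2.6598019811386977 F out 5.4936518170492405 lat 1.674708034270217 z -2.7300727645956075 M [-1.0647 -0.7609 -0.0551] 0.004451066970399112
```

Flap has dropped shut (red moved to the tip, now vertical in both views). Backing off softly.

send_rows --targets '[[[0,0.1,0.05],[0,0,0],1],[[0,0.2,0.05],[0,0,0],1],[[0,0.2,0],[0,0,0],1],[[0,0.2,0],[0,0,0],1],[[0,0.2,0],[0,0,0],1],[[0,0.1,0],[0,0,0],1],[[0,0.1,0],[0,0,0],1],[[0,0,0],[0,0,0],1]]'

```text
t: 13.7
position: [0.5675, 0.1017, 0.1942]
ee_rot: [0.987, 0.16, -0.0, -0.0]
wrist_force: [0.7, -2.2, 0.9]
opening: 0.0042
grasp_force: 59.6
```

```bash
python3 red.py c
```

```text
t 13.7 outer mm -10.633463817470089 lat 0.3326519249985429 eye up 1.577788032684612 F out 2.3329755671281713 lat -0.0851515126213464 z 0.909309636226789 M [-0.5719 -0.2351  0.0305] 0.004166278572170725
wrist 34 (np.int64(335), np.int64(340), np.int64(220), np.int64(226))
scene 12 (np.int64(407), np.int64(409), np.int64(200), np.int64(206))
t 13.8 outer mm -10.731262197450869 lat 0.34001425877132674 eye up 1.6151352355044495 F out 1.926156701495055 lat 0.8722556866996559 z -1.0089217397446044 M [-0.5759 -0.2446 -0.0431] 0.003894431844150732
```

send_rows --targets '[[[0,0.1,0],[0,0,0],1],[[0,0.1,0],[0,0,0],1],[[0,0.05,0],[0,0,0],1],[[0,0.05,0],[0,0,0],1],[[0,0,0],[0,0,0],1],[[0,0,0],[0,0,0],1],[[0,0,0],[0,0,0],1],[[0,0,0],[0,0,0],1]]'

```text
t: 14.6
position: [0.5685, 0.0988, 0.1942]
ee_rot: [0.987, 0.16, -0.0, -0.0]
wrist_force: [1.8, -1.2, -1.3]
opening: 0.0041
grasp_force: 59.5
```

```bash
python3 red.py d; python3 -c "
from h import *
F=[]
for i in range(6):
    manip.camera('top');F.append(manip.sense()['wrist_force'])
print(np.mean(F,0))"
```

```text
t 14.6 outer mm -7.6051622956353695 lat 0.3630393454356695 eye up 1.628750461613076 F out 1.7252016777447519 lat 1.2848550136397676 z -1.2703833258823614 M [-0.3844 -0.1346 -0.0789] 0.004079375581118882
wrist 34 (np.int64(330), np.int64(335), np.int64(220), np.int64(226))
scene 11 (np.int64(407), np.int64(408), np.int64(200), np.int64(206))
t 14.7 outer mm -7.560768485782861 lat 0.3514583253081774 eye up 1.6111275831615195 F out 2.4543465190257105 lat -0.48639135001181133 z -1.1630066009530176 M [-0.3884 -0.1408 -0.0595] 0.0039033493583831643
[-0.0827 -1.4936 -0.7619]
```

send_rows --targets '[[[0,0.05,0],[0,0,0],1],[[0,0,0],[0,0,0],1],[[0,0.05,0],[0,0,0],1],[[0,0,0],[0,0,0],1],[[0,0,0],[0,0,0],1],[[0,0,0],[0,0,0],1],[[0,0,0],[0,0,0],1],[[0,0,0],[0,0,0],1]]'

```text
t: 15.8
position: [0.5688, 0.0978, 0.1942]
ee_rot: [0.987, 0.16, -0.0, 0.0]
wrist_force: [0.3, -0.9, -2.0]
opening: 0.0041
grasp_force: 59.3
```

```bash
cat >red2.py <<'E'
from h import *
F=[];M=[]
for i in range(8):
    manip.camera('top');s=manip.sense();F.append(s['wrist_force']);M.append(s['ft_torque'])
F=np.mean(F,0);print('Fout',F@[.317,-.948,0],'lat',F@[.948,.317,0],'z',F[2],'M',np.mean(M,0))
E
python3 red.py e; python3 red2.py
```

```text
t 15.8 outer mm -6.548127739468809 lat 0.31503307139900044 eye up 1.6176901585992047 F out 0.9287053164558394 lat 0.019153008199893476 z -1.9887750580114223 M [-0.3529 -0.0298  0.0391] 0.0041095385071350755
wrist 34 (np.int64(328), np.int64(333), np.int64(220), np.int64(226))
scene 12 (np.int64(407), np.int64(408), np.int64(200), np.int64(207))
t 15.9 outer mm -6.575124759050255 lat 0.3481653073742626 eye up 1.618986934771676 F out 1.3234496525330852 lat 0.5618829913149123 z -1.4085067289980489 M [-0.3286 -0.0671  0.0023] 0.003914434426407346
Fout 1.0828148274807656 lat 0.17021761031476484 z -1.4175181060389932 M [-0.3547 -0.0401 -0.0268]
```

send_rows --targets '[[[0,0.04,0],[0,0,0],1],[[0,0,0],[0,0,0],1],[[0,0.04,0],[0,0,0],1],[[0,0,0],[0,0,0],1],[[0,0,0],[0,0,0],1],[[0,0,0],[0,0,0],1],[[0,0,0],[0,0,0],1],[[0,0,0],[0,0,0],1]]'

```text
t: 17.1
position: [0.5691, 0.0973, 0.1943]
ee_rot: [0.987, 0.16, -0.0, -0.0]
wrist_force: [-1.0, 0.4, -1.9]
opening: 0.004
grasp_force: 59.3
```

```bash
python3 red.py f; python3 red2.py
```

```text
t 17.1 outer mm -5.936403390896498 lat 0.4089955719031848 eye up 1.6546895316638492 F out -0.6873265027656519 lat -0.7728564513157912 z -1.9035536466329053 M [0.1417 0.1134 0.0064] 0.0040021938385116735
wrist 29 (np.int64(328), np.int64(332), np.int64(220), np.int64(226))
scene 12 (np.int64(407), np.int64(408), np.int64(200), np.int64(207))
t 17.2 outer mm -5.915532798394808 lat 0.389594421888876 eye up 1.637681137544738 F out -0.4831566422379927 lat 1.0295273420391773 z -1.0614624697967514 M [ 0.1581  0.1205 -0.0521] 0.0040710392938822886
Fout -0.9750667850624141 lat -0.15940365152218203 z -1.2799586166189902 M [ 0.2575  0.1254 -0.033 ]
```

The plate is resting on the flap (force reversed). Easing slightly, then lowering onto the peg.

send_rows --targets '[[[0,-0.03,0],[0,0,0],1],[[0,0,0.05],[0,0,0],1],[[0,0,0],[0,0,0],1],[[0,0,0.03],[0,0,0],1],[[0,0,0],[0,0,0],1],[[0,0,0],[0,0,0],1],[[0,0,0],[0,0,0],1],[[0,0,0],[0,0,0],1]]'

```text
t: 18.4
position: [0.5692, 0.0973, 0.1935]
ee_rot: [0.987, 0.16, 0.0, 0.0]
wrist_force: [0.9, -0.3, -1.4]
opening: 0.0042
grasp_force: 59.4
```

```bash
python3 red2.py;python3 -c "
from h import *
st()"
```

```text
Fout 0.13122744799280997 lat 0.5899884485270384 z -0.617100310227179 M [ 0.0681 -0.1683 -0.0256]
t 18.8 outer mm -6.014233505873737 lat 0.45067498005633516 eye up 0.8765178287809365 F out -0.018548890012096336 lat 0.18840462519981752 z -0.5256371235961068 M [ 0.0257 -0.2241  0.0108] 0.00438059239523155
```

send_rows --targets '[[[0.05,0,0],[0,0,0],1],[[0,0,0.03],[0,0,0],1],[[0,0,0],[0,0,0],1],[[0,0,0],[0,0,0],1],[[0,0,0],[0,0,0],1],[[0,0,0],[0,0,0],1],[[0,0,0],[0,0,0],1],[[0,0,0],[0,0,0],1]]'

```text
t: 19.6
position: [0.5694, 0.0974, 0.1931]
ee_rot: [0.987, 0.16, -0.0, 0.0]
wrist_force: [-0.8, -0.4, -1.2]
opening: 0.0038
grasp_force: 59.4
```

```bash
python3 red2.py;python3 -c "
from h import *
st()"
```

```text
Fout 0.3656292680120142 lat -1.0545702737520728 z -0.6144865307062898 M [-0.1621  0.2494 -0.0167]
t 20.0 outer mm -6.019745133847262 lat 0.7613102963986544 eye up 0.48958706062378 F out 0.3383155104294733 lat -2.0778088469431553 z -1.0496917344976622 M [-0.2265  0.3089 -0.0244] 0.004076221315519154
```

send_rows --targets '[[[-0.03,0,0],[0,0,0],1],[[0,0,0.03],[0,0,0],1],[[0,0,0],[0,0,0],1],[[0,0,0],[0,0,0],1],[[0,0,0],[0,0,0],1],[[0,0,0],[0,0,0],1],[[0,0,0],[0,0,0],1],[[0,0,0],[0,0,0],1]]'

```text
t: 20.8
position: [0.5694, 0.0974, 0.193]
ee_rot: [0.987, 0.16, 0.0, 0.0]
wrist_force: [-0.0, -0.5, 3.2]
opening: 0.0039
grasp_force: 59.9
```

```bash
python3 red2.py;python3 -c "
from h import *
st()"
```

```text
Fout 0.6002651496880803 lat -0.7718215816769228 z 2.393944673107671 M [-0.1523  0.0861 -0.0186]
t 21.2 outer mm -6.011543222551864 lat 0.7061528762021193 eye up 0.3248000074787365 F out 0.17722929213918873 lat -0.6268434926413822 z 2.2621706161882855 M [-0.1079  0.0489  0.0014] 0.0036370266145780952
```

send_rows --targets '[[[-0.01,0,-0.015],[0,0,0],1],[[0,0,0],[0,0,0],1],[[0,0,0],[0,0,0],1],[[0,0,0],[0,0,0],0.95],[[0,0,0],[0,0,0],0.94],[[0,0,0],[0,0,0],0.93],[[0,0,0],[0,0,0],0.92],[[0,0,0],[0,0,0],0.91]]' --newtons 20

```text
t: 22.0
position: [0.569, 0.0975, 0.1929]
ee_rot: [0.987, 0.16, -0.0, -0.0]
wrist_force: [-0.7, 0.9, 0.1]
opening: 0.0078
grasp_force: 0.0
```

```bash
python3 red.py g; python3 red2.py
```

```text
t 22.0 outer mm -6.183803424771254 lat 0.3952225086998816 eye up 0.3352662387652132 F out -1.0918822680080058 lat -0.3535538783121011 z 0.07129401610169689 M [ 0.0039 -0.0446  0.0345] 0.007803581859835978
wrist 25 (np.int64(329), np.int64(333), np.int64(221), np.int64(226))
scene 11 (np.int64(407), np.int64(408), np.int64(200), np.int64(206))
t 22.1 outer mm -6.080434749368609 lat 0.4430679572694193 eye up 0.3925175256170692 F out 0.5492168013227117 lat -0.1036421262096333 z -0.24397883752603433 M [ 0.0162 -0.0661  0.0611] 0.007736901482677335
Fout 0.16335933807946829 lat 0.16968881481370449 z 0.2124859517251867 M [0.009  0.0149 0.0021]
```

send_rows --targets '[[[0,0,0],[0,0,0],0.88],[[0,0,0],[0,0,0],0.84],[[0,0,0],[0,0,0],0.8],[[0,0,0],[0,0,0],0.76],[[0,0,0],[0,0,0],0.72],[[0,0,0],[0,0,0],0.72],[[0,0,-0.3],[0,0,0],0.72],[[0,0,-0.7],[0,0,0],0.72]]'

```text
t: 23.3
position: [0.5689, 0.0973, 0.2029]
ee_rot: [0.987, 0.16, -0.001, 0.0]
wrist_force: [-0.6, -0.4, -0.3]
opening: 0.0239
grasp_force: 0.0
```

send_rows --targets '[[[0,0,-1],[0,0,0],0.72],[[0,0,-1.5],[0,0,0],0.72],[[0,0,-2],[0,0,0],0.72],[[0,0,-3],[0,0,0],0.72],[[0,0,-3],[0,0,0],0.72],[[0,0,-2],[0,0,0],0.72],[[0,0,-1],[0,0,0],0.72],[[0,0,0],[0,0,0],0.72]]'

```text
t: 24.1
position: [0.5696, 0.0975, 0.3397]
ee_rot: [0.987, 0.16, 0.001, -0.0]
wrist_force: [0.3, 0.9, -1.0]
opening: 0.0241
grasp_force: 0.0
```

```bash
python3 red.py k; python3 - <<'E'
from h import *
b=cv2.imread('pics/ks.png')[150:280,380:500];a=cv2.imread('pics/kw.png')[60:340,150:430]
cv2.imwrite('pics/k.png',np.hstack([cv2.resize(a,(420,420),interpolation=2),cv2.resize(b,(378,420),interpolation=2)]))
spots('scene',['brass_eye','brass_tab','black_frame'],4)
E
```

```text
t 24.1 outer mm -5.9974329291583 lat 0.9397957125697455 eye up 147.06451793386097 F out -0.771215192111247 lat 0.5748062203949953 z -1.035517837090165 M [ 0.0114  0.0127 -0.0221] 0.024065195922497874
wrist 1 (np.int64(327), np.int64(327), np.int64(172), np.int64(172))
scene 11 (np.int64(407), np.int64(408), np.int64(200), np.int64(206))
t 24.2 outer mm -6.039845131582606 lat 0.07385768093804769 eye up 144.85283065764256 F out 0.5240920056642898 lat -0.3233739490415676 z -0.5348665746977592 M [-0.013   0.0054  0.0093] 0.024064534959081618
scene brass_eye 0.93 [ 0.632  -0.2476  0.101 ]
scene brass_eye 0.8 [ 0.3397 -0.2664  0.1416]
scene brass_eye 0.75 [ 0.5688 -0.3936  0.1407]
scene brass_tab 0.91 [ 0.5723 -0.3871  0.1835]
scene brass_tab 0.82 [ 0.6302 -0.2452  0.1313]
scene brass_tab 0.81 [ 0.3411 -0.2664  0.1875]
scene brass_tab 0.71 [0.5722 0.0981 0.2034]
scene black_frame 0.96 [ 0.4881 -0.1674  0.1146]
```

View pics/k.png

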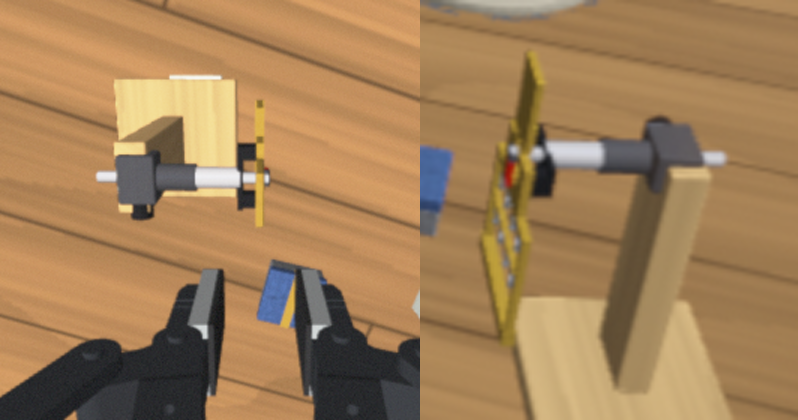

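The frame hangs straight on the peg (scene crop ~(515,200)), with the red flap shut in front of it at (510,170) and the gripper well clear above. I'll let it settle, then hand in.

send_rows --targets '[[[0,0,0],[0,0,0],0.72],[[0,0,0],[0,0,0],0.72],[[0,0,0],[0,0,0],0.72],[[0,0,0],[0,0,0],0.72],[[0,0,0],[0,0,0],0.72],[[0,0,0],[0,0,0],0.72],[[0,0,0],[0,0,0],0.72],[[0,0,0],[0,0,0],0.72]]'

```text
t: 25.15
position: [0.5691, 0.0973, 0.338]
ee_rot: [0.987, 0.16, -0.0, 0.0]
wrist_force: [0.7, -0.8, 0.8]
opening: 0.0239
grasp_force: 0.0
```

```bash
python3 -c "
from h import *
print(manip.finish_job())"
```

```text
the job is handed in; nothing more can be done
None
```

The brass frame hangs straight on the peg, resting on the shut red flap, with the gripper clear above it; I handed the job in at about 25 s, and no verdict came back.

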